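Release the ratchet of the empty book stand and fold it flat

TASK

Fold the empty blue book stand down flat: flip its red pawl lever over to the release side (away from you), and then press the blue board down until it lies on its rest. Leave the white stand that holds the e-reader tilted up with its own lever as it is.

Things in the scene. Friction and masses are not known exactly. Their poses are not given: they have to be found in the camera images.
- book_stand: Stand with the empty blue board, fixed on the desk, left or right. Origin: underside centre of its grey base, 235 (x) x 200 (y) x 12 mm. x: from the hinge to the board's raised far edge (away from the robot at yaw 0), y left, z up. Board: hinge along y at x -37.5, z 45 mm; 150 mm long, y -40 to 90 mm, 8 mm thick. Steel ratchet wheel (radius 36 mm) on the hinge at y -55 mm.
- book_board (a joint): Tilt of the blue board (rad): 0 = flat on its rest, top face 49 mm above the desk; grows as the far edge rises; starts at 0.66 to 0.82. Stiff hinge: stays where it is left; 3 to 6 N on the far half pushes it down. With the pawl engaged it stops at about 0.62 and must not be forced; with the pawl flipped it goes down to 0.
- book_pawl (a joint): Angle of the blue stand's pawl and red lever (rad): 0 = engaged, lever leaning 26 deg to the stand's -x (towards the robot); 0.9 = fully flipped, leaning 26 deg to +x. Clear of the teeth from about 0.35. Stays where it is left; 1.5 N at the knob moves it. Axis along y at x -82.5, z 80 mm of the stand; lever at y -88 mm, 48 mm outside the board's right edge.
- book_pawl_tip (a point): Centre of the red knob (18 mm ball) at the tip of the blue stand's pawl lever (10 mm thick, 50 mm from pawl axis to knob centre). About 125 mm above the desk; it travels 43 mm along +x of the stand, in an arc 5 mm high, when flipped.
- book_press (a point): Point on the blue board's upper face, on its centreline, 120 mm from the hinge (30 mm short of the far edge). It moves with the board, on an arc about the hinge. Pushing straight down from here stays on the board all the way.
- reader_stand: The other stand, of the same make, size and frame but with a white board that carries a black e-reader with a pale screen; fixed on the desk. To be left alone. Origin: centre of the underside of its base plate.
- reader_board (a joint): Tilt of the white board with the e-reader (rad), as book_board; starts at 0.66 to 0.82; it is to stay up.
- reader_pawl (a joint): Angle of the white stand's pawl and red lever (rad), as book_pawl; starts at 0 (engaged) and is to stay there.

How it is judged:
By the outcome, as a careful person would: the job done as asked, in the order asked, and still so for the second after the job is handed in, with the robot touching nothing.
It also fails if it takes over 38 s, if anything falls off the work surface, if the arm or the gripper's body presses on something with over 40 N, if the wrist force passes 120 N, or if a joint passes its speed limit or range.

ROBOT

A 6-joint arm with a two-finger parallel gripper is mounted at the origin on the work surface. World frame = base frame: x ahead of the robot, y to its left, z up, the work surface at z = 0. Lengths are in m, angles in rad, forces in N, time in s.
With the tool pointing down it reaches from about 0.375 to 0.9 m from the base axis. Payload 3.1 kg.
Tool frame: the origin (TCP) lies midway between the tips of the shut fingers; the grasp point (between the pads) lies 19 mm behind it; z points along the fingers, y is the direction in which the jaws open and shut (so a half turn about z gives the same grasp; the last joint's range is limited). The gripper opens to 85 mm and grips with 20 to 120 N. Pads are 22 mm wide; open, the fingers measure 114 mm over their backs; the gripper's body (76 mm by 85 mm) begins 54 mm behind the grasp point. The pads swing forward as they close: fully open they stand 13 mm farther back than shut.
Start: joints at [-1.317, 0.527, 1.433, -0, 1.181, -0.178], TCP at [0.262, -0.568, 0.231] pointing down, gripper open.
Joint ranges: [-3.08, 3.08], [-0.75, 2.2], [0.22, 2.44], [-1.43, 4.57], [0, 2.65], [-2.85, 2.85]. Speed limits (rad/s): [2.79, 2.79, 3.14, 3.14, 3.14, 3.14].

INTERFACE

Orientations are given as a unit quaternion [x, y, z, w].
In Python, from station import manip gives the robot as it stands.
- The arm moves only by the tool play_rows, never from a script. Its argument "increments" is a list of rows, each a list of 3 entries, a list of its own where there are three numbers: the shift along the tool's x, y, z in m, then the turn, a rotation vector about the tool's x, y, z in rad, then the opening, from 0 (shut) to 1 (fully open). A call has 1 to 10 rows; each row is the pose to reach, as a shift and turn from the pose commanded when the call began, along the tool's axes at that moment; what a row does not reach only later rows make up. A row lasts 1/10 s, in which the tool goes at most 50 mm and 8.59 degrees, less where a joint would pass 70% of its speed; a pose out of reach is approached as far as the arm can. A call with a gripper value outside its range is refused whole. The fingers move at their own pace and stop on an object; "force" is the grip in N (left out, the last holds). Time passes only in rows, so rows that repeat a pose let the fingers close. It gives the time, the measured TCP pose, the force and the opening at its end, in the units of the state.
- manip.sense(): the state, without advancing time (a new reading comes with each control period).
- manip.snapshot(name): name is "scene" or "top" or "wrist"; returns (picture, depth): 384x512x3 uint8, red, green, blue; 384x512 float32, m along the optical axis (not along the pixel's ray), 0 where there is no reading.
- manip.camera_model(name): a dict with "camera_matrix" (3x3 intrinsics, pixels), "R" (3x3) and "t" (3): a world point X has camera coordinates R X + t. Camera axes: x right, y down, z forward; pixel columns grow to the right and rows downward; lengths in m; the calibration is good to about 2 mm. A picture is of the moment at which its call begins: read the wrist's pose just before it. camera_model takes no time and is no camera call; for the wrist camera it gives the pose at the moment of the call.
- manip.sign_off(): hands the job in, once; it reports no verdict.
Trained networks look in the newest picture that a camera, given by its name, has taken for a name from the list of things; names that differ only in an ending like _2 or _b are one class to them, and where a whole thing is asked for, a point or a joint stands for the part that bears it (a point fixed in the world has none). Each returns a list of dicts, best first, with "p" (0 to 1); they miss things now and then, are a little off and sometimes report something else, mostly with a low value. They report only what shows in the picture. A call takes as long as a camera call.
- manip.regions_of(camera, thing): "region" (384x512 bool, what is visible of it) and "rect" ([left, top, width, height] in pixels, round what is visible of it).
The state is a dict: "t": time; "q": joint angles; "qd": joint speeds; "tau": joint torques, N m; "tcp_pos": TCP position; "tool_rot": TCP orientation; "force": force on the tool from outside, world axes, zero at the start; "ft_torque": the same for the moment, N m; "finger_gap": opening from 0.0 (shut) to 1.0 (fully open).
Only numpy, scipy, OpenCV 4.12 (cv2) and the standard library are available. Lean on these libraries where they do the work, as an engineer would, in place of code of your own. Each camera call takes 0.05 s, during which the arm holds its last target.

## Working session

There is one attempt and no reset: what is moved stays moved. The work goes in short steps, Python scripts to look and compute and a tool call to move; the robot and the scene stay as the last step left them, time stands still between calls to the robot, and variables do not carry over. Pictures are saved under pics/ and viewed, and the job is handed in when it is done.

Besides the shell and the picture viewer there is one more tool, called after ">>>" by a JSON object that holds its "name" and its "arguments". play_rows: Moves the arm, as the interface text tells. Its arguments: {"type":"object","properties":{"increments":{"type":"array"},"force":{"type":"number"}},"required":["increments"]}

```bash
ls; mkdir -p pics; python3 - <<'E'
from station import manip
import cv2,numpy as np
s=manip.sense(); print({k:np.round(v,3).tolist() for k,v in s.items()})
for n in ["scene","top"]:
    p,d=manip.snapshot(n); cv2.imwrite(f"pics/{n}0.png",p[:,:,::-1]); np.save(f"pics/{n}0.npy",d)
    m=manip.camera_model(n); np.savez(f"pics/{n}_cam.npz",**m); print(n,m)
    for th in ["book_stand","book_board","book_pawl","book_pawl_tip","reader_stand"]: pass
for th in ["book_stand","book_board","book_pawl","book_pawl_tip","reader_pawl"]:
    for r in manip.regions_of("top",th): print(th,round(r["p"],2),r["rect"])
E
```

```text
pics
{'t': 0.0, 'q': [-1.318, 0.529, 1.434, 0.0, 1.181, -0.178], 'qd': [0.001, -0.0, -0.001, -0.001, 0.001, 0.001], 'tau': [-0.002, -44.235, -17.802, -0.0, 0.008, -0.0], 'tcp_pos': [0.261, -0.567, 0.23], 'tool_rot': [0.977, 0.214, -0.0, -0.001], 'force': [0.022, -0.997, -0.04], 'ft_torque': [0.016, 0.031, -0.017], 'finger_gap': 0.997}
scene {'camera_matrix': array([[492.328226  ,   0.        , 258.26956319],
       [  0.        , 492.328226  , 191.75234305],
       [  0.        ,   0.        ,   1.        ]]), 'R': array([[ 0.00965782,  0.99984609, -0.01464634],
       [ 0.76351202, -0.01683176, -0.64557424],
       [-0.6457214 , -0.00494782, -0.76355707]]), 't': array([ 0.03548875, -0.36685702,  1.42148721])}
top {'camera_matrix': array([[474.97526864,   0.        , 263.68145977],
       [  0.        , 474.97526864, 187.06029799],
       [  0.        ,   0.        ,   1.        ]]), 'R': array([[-1.42583350e-03, -9.99989055e-01,  4.45616738e-03],
       [-9.94909653e-01,  9.69554745e-04, -1.00766274e-01],
       [ 1.00760850e-01, -4.57715988e-03, -9.94900146e-01]]), 't': array([-0.05948499,  0.60760267,  1.00414986])}
book_stand 0.85 [269.7, 141.8, 100.1, 104.0]
book_board 0.91 [268.5, 146.4, 78.6, 77.3]
book_pawl 0.67 [340.1, 226.6, 28.3, 16.9]
book_pawl_tip 0.6 [342.1, 226.3, 25.9, 21.1]
reader_pawl 0.69 [173.5, 221.1, 21.7, 25.3]
reader_pawl 0.25 [339.9, 225.2, 31.9, 19.0]
```

```bash
python3 - <<'E'
import cv2
a=cv2.imread("pics/top0.png")
cv2.imwrite("pics/topc.png",cv2.resize(a[110:280,110:400],None,fx=2.7,fy=2.7,interpolation=cv2.INTER_CUBIC))
E
```

```text
(no output)
```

View pics/scene0.png

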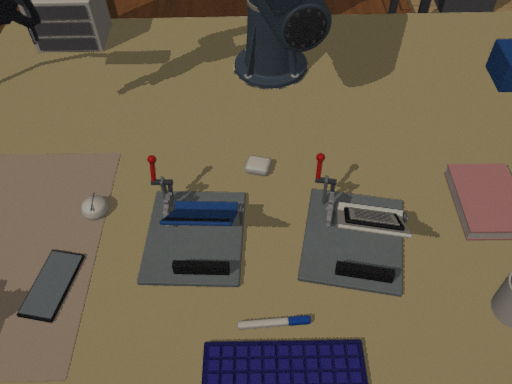

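View pics/topc.png

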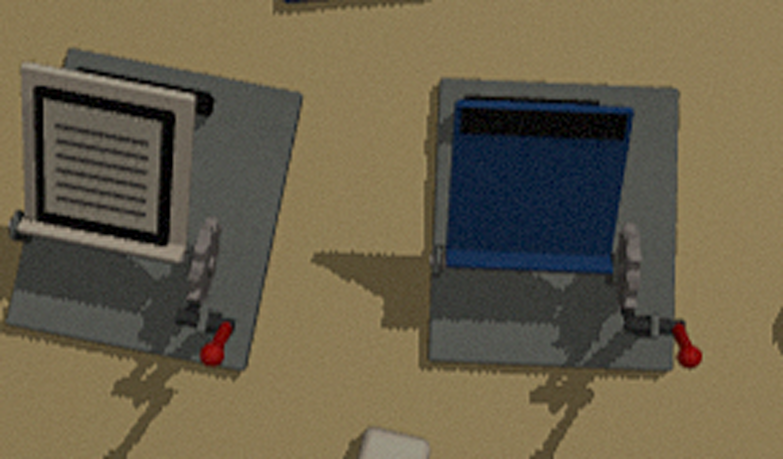

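The views show the empty blue stand at right in the top view, with its red knob at about (365,242) px. The white stand is at left, with its knob at about (188,241). I'll compute the stand's pose next.

```bash
cat > h.py <<'E'
import numpy as np,cv2
from station import manip
def cam(n): return dict(np.load(f"pics/{n}_cam.npz"))
def ray(m,u,v,z):
    K,R,t=m["camera_matrix"],m["R"],m["t"]
    d=R.T@np.linalg.inv(K)@np.array([u,v,1.]); c=-R.T@t
    return c+d*(z-c[2])/d[2]
def cloud(m,d):
    K,R,t=m["camera_matrix"],m["R"],m["t"]
    v,u=np.mgrid[:d.shape[0],:d.shape[1]]
    P=np.stack([(u-K[0,2])/K[0,0]*d,(v-K[1,2])/K[1,1]*d,d],-1)
    return (P-t)@R
def proj(m,X):
    c=m["R"]@np.array(X)+m["t"]; p=m["camera_matrix"]@c; return p[:2]/p[2]
E
python3 - <<'E'
from h import *
m=cam("top")
C=[ray(m,110+x/2.7,110+y/2.7,.012) for x,y in [(441,80),(679,89),(671,371),(428,362)]]
C=np.array(C);print(C.round(4)); c=C.mean(0); print("centre",c.round(4))
ex=(C[0]+C[1]-C[2]-C[3]); print("yaw",np.arctan2(ex[1],ex[0]),np.linalg.norm(ex)/2)
ey=C[0]+C[3]-C[1]-C[2]; print("yaw2",np.arctan2(-ey[0],ey[1]),np.linalg.norm(ey)/2)
for n in ["top","scene"]:
    mm=cam(n); d=np.load(f"pics/{n}0.npy"); im=cv2.imread(f"pics/{n}0.png").astype(int)
    P=cloud(mm,d)
    red=(im[:,:,2]>110)&(im[:,:,1]<60)&(im[:,:,0]<60)
    k,l,st,ce=cv2.connectedComponentsWithStats(red.astype(np.uint8))
    for i in range(1,k):
        if st[i,4]>8:
            q=P[l==i]; q=q[(d[l==i]>0)]; print(n,st[i],q.mean(0).round(4), q[q[:,2].argsort()[-5:]].mean(0).round(4))
    # blue board plane
    if n=="top":
        hsv=cv2.cvtColor(im.astype(np.uint8),cv2.COLOR_BGR2HSV)
        b=(hsv[:,:,0]>100)&(hsv[:,:,0]<125)&(hsv[:,:,1]>130); b[:140]=0;b[230:]=0
        q=P[b&(d>0)]; print(len(q),q.min(0).round(3),q.max(0).round(3))
        A=np.c_[q[:,:2],np.ones(len(q))]; s=np.linalg.lstsq(A,q[:,2],rcond=None)[0]; r=q[:,2]-A@s
        g=abs(r)<.01; s=np.linalg.lstsq(A[g],q[g,2],rcond=None)[0]
        print("plane",s,"tilt",np.arctan(np.hypot(*s[:2])),"dir",np.arctan2(s[1],s[0]))
E
```

```text
[[ 0.7163 -0.0821  0.012 ]
 [ 0.7086 -0.2797  0.012 ]
 [ 0.4762 -0.2681  0.012 ]
 [ 0.4838 -0.0707  0.012 ]]
centre [ 0.5962 -0.1751  0.012 ]
yaw -0.049489897066141285 0.2327062911491746
yaw2 -0.03858490239443603 0.19762047559862198
top [190 230   5   6  13] [0.5092 0.0842 0.0978] [0.5054 0.0851 0.1062]
top [186 237   6   7  34] [0.4938 0.0865 0.1318] [0.4922 0.0875 0.1356]
top [364 238   6   6  29] [ 0.4922 -0.2603  0.1274] [ 0.4921 -0.2576  0.1347]
3434 [ 0.555 -0.439  0.006] [0.707 0.221 0.152]
plane [ 0.82187022 -0.0277449  -0.40931035] tilt 0.6882142775822735 dir -0.03374543366425857
scene [317 153   7   7  37] [0.4975 0.0868 0.1295] [0.4959 0.0865 0.1334]
scene [148 156   6   7  33] [ 0.496  -0.2583  0.1301] [ 0.4942 -0.257   0.1337]
scene [316 161   5  18  58] [0.5087 0.0844 0.1016] [0.5029 0.0856 0.1173]
scene [150 164   4  17  47] [ 0.5073 -0.2592  0.1016] [ 0.5003 -0.2593  0.1166]
```

```bash
cat >> h.py <<'E'
from scipy.spatial.transform import Rotation as Ro
def shift(target,yaw=None):
    s=manip.sense(); R=Ro.from_quat(s["tool_rot"]); d=R.inv().apply(np.array(target)-s["tcp_pos"])
    w=None
    if yaw is not None:
        T=Ro.from_matrix(np.array([[np.cos(yaw),np.sin(yaw),0],[np.sin(yaw),-np.cos(yaw),0],[0,0,-1]]))
        w=(R.inv()*T).as_rotvec().round(3)
    print("shift",d.round(4),"turn",w)
E
python3 - <<'E'
from h import *
shift([.452,-.2575,.2],-.043); shift([.452,-.2575,.110],-.043)
E
```

```text
shift [ 0.3027 -0.2018  0.0312] turn [-0.001  0.     0.475]
shift [ 0.3027 -0.2017  0.1212] turn [-0.001  0.     0.475]
```

>>> {"name": "play_rows", "arguments": {"increments": [[[0.038,-0.025,0.0],[0,0,0.12],0],[[0.076,-0.05,0.005],[0,0,0.24],0],[[0.114,-0.076,0.01],[0,0,0.36],0],[[0.152,-0.101,0.015],[0,0,0.475],0],[[0.19,-0.127,0.02],[0,0,0.475],0],[[0.228,-0.152,0.025],[0,0,0.475],0],[[0.266,-0.178,0.03],[0,0,0.475],0],[[0.303,-0.202,0.031],[0,0,0.475],0],[[0.303,-0.202,0.031],[0,0,0.475],0],[[0.303,-0.202,0.031],[0,0,0.475],0]], "force": 40}}

```text
t: 1.35
tcp_pos: [0.4528, -0.2565, 0.2005]
tool_rot: [1.0, -0.02, 0.0, 0.0]
force: [0.0, 0.4, -0.7]
finger_gap: -0.001
```

```bash
python3 - <<'E'
from h import *
p,d=manip.snapshot("wrist"); m=manip.camera_model("wrist"); np.savez("pics/wrist_cam.npz",**m); np.save("pics/wrist1.npy",d)
cv2.imwrite("pics/wrist1.png",p[:,:,::-1])
p,d=manip.snapshot("scene");cv2.imwrite("pics/scene1.png",p[:,:,::-1])
s=manip.sense(); print(s["t"],s["tcp_pos"].round(4) if hasattr(s["tcp_pos"],"round") else s["tcp_pos"],s["tool_rot"],s["finger_gap"],s["force"])
shift([.452,-.2575,.110],-.043)
E
```

```text
1.45 [ 0.4522 -0.2583  0.2005] [ 9.99761216e-01 -2.18472095e-02  1.62526302e-04  4.29021817e-04] 0.0010148775892090394 [-0.57939973  0.06670794 -0.13332406]
shift [-0.0002 -0.0008  0.0905] turn [ 0.001 -0.    -0.001]
```

View pics/wrist1.png

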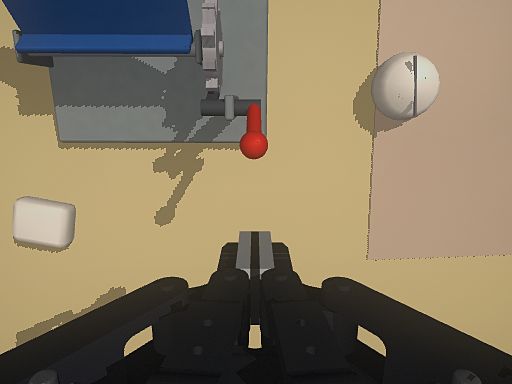

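View pics/scene1.png

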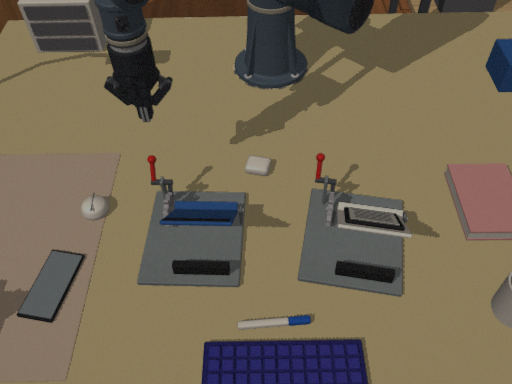

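The wrist view shows the knob at (254,146) directly ahead of the shut fingertips at (255,250), so the alignment is good. I'll go down now and then start pushing.

>>> {"name": "play_rows", "arguments": {"increments": [[[0,0,0.03],[0,0,0],0],[[0,0,0.06],[0,0,0],0],[[0,0,0.09],[0,0,0],0],[[0,0,0.09],[0,0,0],0],[[0.008,0,0.09],[0,0,0],0],[[0.014,0,0.09],[0,0,0],0],[[0.02,0,0.09],[0,0,0],0],[[0.025,0,0.09],[0,0,0],0],[[0.03,0,0.09],[0,0,0],0],[[0.03,0,0.09],[0,0,0],0]]}}

```text
t: 2.45
tcp_pos: [0.4834, -0.2587, 0.1108]
tool_rot: [1.0, -0.021, 0.001, 0.0]
force: [0.2, 0.3, -0.3]
finger_gap: 0.003
```

```bash
python3 - <<'E'
from h import *
p,d=manip.snapshot("wrist"); cv2.imwrite("pics/wrist2.png",p[:,:,::-1])
s=manip.sense(); print(s["t"],s["tcp_pos"],s["force"])
E
```

```text
2.5 [ 0.48313657 -0.25871313  0.11060078] [-0.10936973  0.58482447  0.93502729]
```

View pics/wrist2.png

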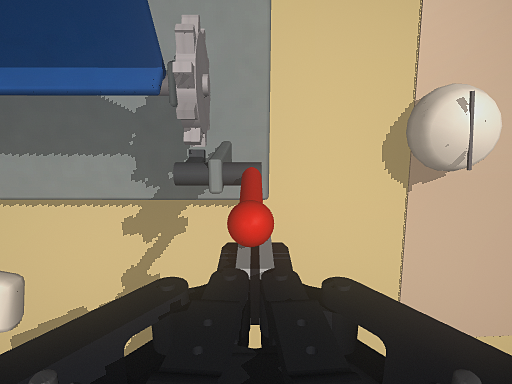

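The knob at (250,223) is now touching or nearly touching the fingertips. I'll keep pushing in small steps.

>>> {"name": "play_rows", "arguments": {"increments": [[[0.005,0,0],[0,0,0],0],[[0.01,0,0],[0,0,0],0],[[0.014,0,0],[0,0,0],0],[[0.018,0,0],[0,0,0],0],[[0.022,0,0],[0,0,0],0],[[0.026,0,0],[0,0,0],0],[[0.026,0,0],[0,0,0],0]]}}

```text
t: 3.2
tcp_pos: [0.5085, -0.2597, 0.11]
tool_rot: [1.0, -0.021, -0.0, -0.0]
force: [-0.2, -0.2, -0.9]
finger_gap: 0.001
```

```bash
python3 - <<'E'
from h import *
p,d=manip.snapshot("wrist"); cv2.imwrite("pics/wrist3.png",p[:,:,::-1])
p,d=manip.snapshot("scene"); cv2.imwrite("pics/scene3.png",cv2.resize(p[100:300,100:300,::-1],None,fx=3,fy=3))
s=manip.sense(); print(s["t"],s["tcp_pos"],s["force"])
E
```

```text
3.3 [ 0.5084936  -0.25978501  0.11017293] [-0.43203564  0.17537004 -0.30821815]
```

View pics/wrist3.png

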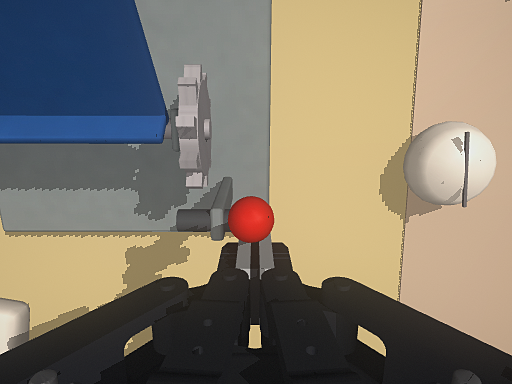

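View pics/scene3.png

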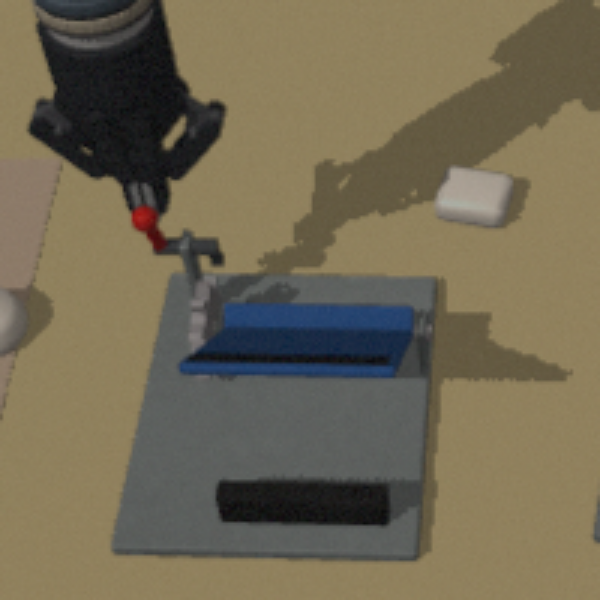

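The knob is following the fingers and the lever is near upright. I'll push through to the release side.

>>> {"name": "play_rows", "arguments": {"increments": [[[0.004,0,0],[0,0,0],0],[[0.008,0,0],[0,0,0],0],[[0.011,0,0],[0,0,0],0],[[0.014,0,0],[0,0,0],0],[[0.014,0,0],[0,0,0],0]]}}

```text
t: 3.8
tcp_pos: [0.5142, -0.2594, 0.1095]
tool_rot: [1.0, -0.02, -0.009, -0.002]
force: [-18.7, -4.3, 7.5]
finger_gap: -0.006
```

```bash
python3 - <<'E'
from h import *
p,d=manip.snapshot("wrist"); cv2.imwrite("pics/wrist4.png",p[:,:,::-1]); m=manip.camera_model("wrist")
P=cloud(m,d); im=p.astype(int); red=(im[:,:,0]>110)&(im[:,:,1]<70)&(im[:,:,2]<70)&(d>0)
q=P[red]; from scipy.optimize import least_squares
r=least_squares(lambda c:np.linalg.norm(q-c,axis=1)-.009,q.mean(0),loss='soft_l1',f_scale=.001); print("knob",r.x)
s=manip.sense(); print(s["t"],s["tcp_pos"],s["force"])
E
```

```text
knob [ 0.53524424 -0.25844344  0.12445215]
3.85 [ 0.51419693 -0.25936581  0.10949419] [-18.40831859  -4.2017019    7.59580709]
```

View pics/wrist4.png

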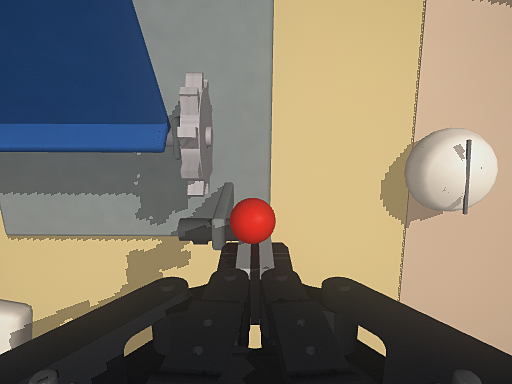

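The knob is at x 0.535 against the stop, so it is fully flipped. I'll back off and rise.

>>> {"name": "play_rows", "arguments": {"increments": [[[-0.01,0,0],[0,0,0],0],[[-0.03,0,0],[0,0,0],0],[[-0.045,0,0],[0,0,0],0],[[-0.045,0,-0.04],[0,0,0],0],[[-0.045,0,-0.08],[0,0,0],0],[[-0.045,0,-0.11],[0,0,0],0],[[-0.045,0,-0.11],[0,0,0],0]]}}

```text
t: 4.55
tcp_pos: [0.4807, -0.2608, 0.2254]
tool_rot: [1.0, -0.022, 0.005, 0.004]
force: [0.7, -0.0, 0.3]
finger_gap: 0.005
```

```bash
python3 - <<'E'
from h import *
p,d=manip.snapshot("wrist"); cv2.imwrite("pics/wrist5.png",p[:,:,::-1]); m=manip.camera_model("wrist")
P=cloud(m,d); im=p.astype(int); red=(im[:,:,0]>110)&(im[:,:,1]<70)&(im[:,:,2]<70)&(d>0)
q=P[red]; q=q[q[:,2]>.12]; from scipy.optimize import least_squares
r=least_squares(lambda c:np.linalg.norm(q-c,axis=1)-.009,q.mean(0)-[0,0,.005],loss='soft_l1',f_scale=.001); print("knob",r.x)
o=np.array([.5962,-.1751]); y=-.043; c,s_=np.cos(y),np.sin(y)
k=np.array([[c,s_],[-s_,c]])@(r.x[:2]-o); print("knob in stand",k,"expected x -0.0606 y -0.088; refined offset",k-[-.0606,-.088])
s=manip.sense(); print(s["t"],s["tcp_pos"],s["force"])
hinge=-.0375; th=.688
def W(x,y): return o+np.array([[c,-s_],[s_,c]])@[x,y]
X=W(hinge+.12*np.cos(th)-.004*np.sin(th),.025); print("press",X,"z",.045+.12*np.sin(th)+.004*np.cos(th))
shift([*X,.215],-.043); shift([*X,.14],-.043)
E
```

```text
knob [ 0.53299428 -0.25706777  0.12216807]
knob in stand [-0.05962377 -0.08460901] expected x -0.0606 y -0.088; refined offset [0.00097623 0.00339099]
4.6 [ 0.47928656 -0.25970693  0.22298975] [ 0.89779302 -0.41200013  0.14426825]
press [ 0.64988812 -0.15238688] z 0.12428928036164864
shift [ 0.1657 -0.1146  0.0086] turn [ 0.004 -0.007 -0.   ]
shift [ 0.1652 -0.115   0.0836] turn [ 0.004 -0.007 -0.   ]
```

View pics/wrist5.png

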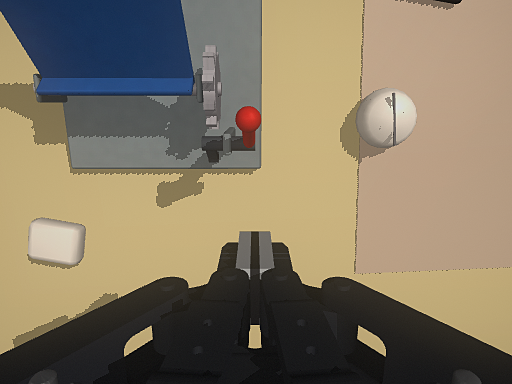

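The lever now leans to the release side, with the knob at (248,119). Next I'll move over the board's press point.

>>> {"name": "play_rows", "arguments": {"increments": [[[0.035,-0.024,0],[0,0,0],0],[[0.07,-0.048,0],[0,0,0],0],[[0.105,-0.072,0],[0,0,0],0],[[0.14,-0.096,0],[0,0,0],0],[[0.168,-0.115,0],[0,0,0],0],[[0.168,-0.115,0.03],[0,0,0],0],[[0.168,-0.115,0.06],[0,0,0],0],[[0.168,-0.115,0.075],[0,0,0],0],[[0.168,-0.115,0.075],[0,0,0],0]]}}

```text
t: 5.5
tcp_pos: [0.6477, -0.1497, 0.1412]
tool_rot: [1.0, -0.022, -0.004, -0.002]
force: [0.0, 0.4, 1.2]
finger_gap: 0.002
```

```bash
python3 - <<'E'
from h import *
p,d=manip.snapshot("wrist"); cv2.imwrite("pics/wrist6.png",p[:,:,::-1])
p,d=manip.snapshot("top"); cv2.imwrite("pics/top6.png",cv2.resize(p[110:280,110:400,::-1],None,fx=2.7,fy=2.7))
s=manip.sense(); print(s["t"],s["tcp_pos"],s["force"])
E
```

```text
5.6 [ 0.65019111 -0.15104924  0.14512473] [-0.03964996  0.51569872 -1.20825836]
```

View pics/wrist6.png

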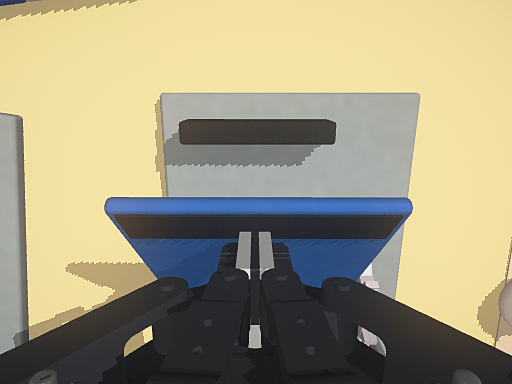

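View pics/top6.png

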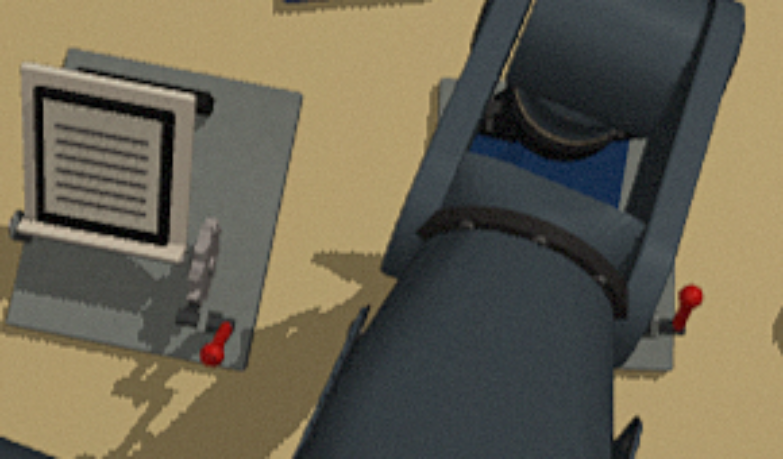

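The tips are centred over the far half of the board, which ends at about row 205 in the wrist view. The lever is still flipped at (690,297) in the top crop. I'll press down now.

>>> {"name": "play_rows", "arguments": {"increments": [[[0,0,0.008],[0,0,0],0],[[0,0,0.016],[0,0,0],0],[[0,0,0.023],[0,0,0],0],[[0,0,0.03],[0,0,0],0],[[0,0,0.037],[0,0,0],0],[[0,0,0.044],[0,0,0],0],[[0,0,0.044],[0,0,0],0]]}}

```text
t: 6.3
tcp_pos: [0.6502, -0.151, 0.1011]
tool_rot: [1.0, -0.022, 0.0, 0.0]
force: [1.6, 1.0, 0.5]
finger_gap: 0.0
```

```bash
python3 - <<'E'
from h import *
p,d=manip.snapshot("wrist"); cv2.imwrite("pics/wrist7.png",p[:,:,::-1])
s=manip.sense(); print(s["t"],s["tcp_pos"],s["force"])
E
```

```text
6.35 [ 0.64976481 -0.15078878  0.10102579] [ 0.3825796  -0.09373696  0.01798456]
```

View pics/wrist7.png

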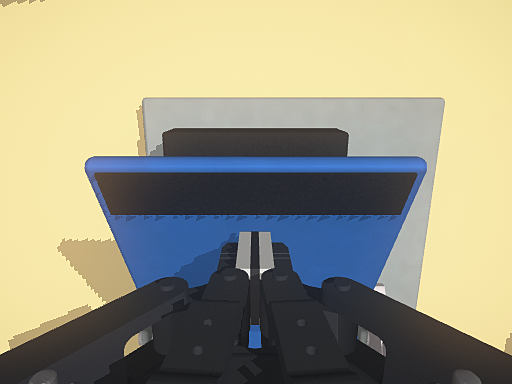

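The board has passed the ratchet stop at low force and is moving freely. I'll continue down to the rest.

>>> {"name": "play_rows", "arguments": {"increments": [[[0,0,0.007],[0,0,0],0],[[0,0,0.014],[0,0,0],0],[[0,0,0.021],[0,0,0],0],[[0,0,0.028],[0,0,0],0],[[0,0,0.035],[0,0,0],0],[[0,0,0.041],[0,0,0],0],[[0,0,0.046],[0,0,0],0],[[0,0,0.05],[0,0,0],0],[[0,0,0.053],[0,0,0],0],[[0,0,0.053],[0,0,0],0]]}}

```text
t: 7.35
tcp_pos: [0.652, -0.1515, 0.049]
tool_rot: [1.0, -0.022, 0.002, 0.001]
force: [3.7, -0.4, 4.8]
finger_gap: -0.002
```

```bash
python3 - <<'E'
from h import *
p,d=manip.snapshot("wrist"); cv2.imwrite("pics/wrist8.png",p[:,:,::-1]); 
s=manip.sense(); print(s["t"],s["tcp_pos"],s["force"])
E
```

```text
7.4 [ 0.6517063  -0.15141367  0.04906266] [ 4.18879256 -1.12317982  4.58427053]
```

View pics/wrist8.png

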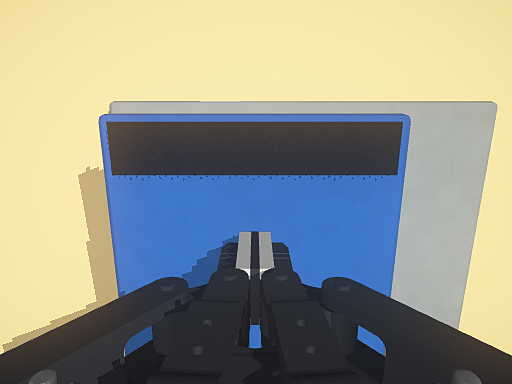

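>>> {"name": "play_rows", "arguments": {"increments": [[[0,0,0.002],[0,0,0],0],[[0,0,0.004],[0,0,0],0],[[0,0,0.004],[0,0,0],0]]}}

```text
t: 7.7
tcp_pos: [0.6517, -0.1515, 0.0488]
tool_rot: [1.0, -0.021, 0.002, 0.001]
force: [-0.7, 0.3, 22.3]
finger_gap: -0.002
```

The board is firmly on its rest: the force rose to 22 N with no motion. I'll lift clear and check.

>>> {"name": "play_rows", "arguments": {"increments": [[[0,0,-0.03],[0,0,0],0],[[0,0,-0.07],[0,0,0],0],[[0,0,-0.11],[0,0,0],0],[[0,0,-0.15],[0,0,0],0],[[-0.04,0.04,-0.18],[0,0,0],0],[[-0.08,0.08,-0.18],[0,0,0],0],[[-0.11,0.12,-0.18],[0,0,0],0],[[-0.14,0.16,-0.18],[0,0,0],0],[[-0.17,0.2,-0.18],[0,0,0],0],[[-0.2,0.24,-0.18],[0,0,0],0]]}}

```text
t: 8.7
tcp_pos: [0.4487, -0.3665, 0.2228]
tool_rot: [1.0, -0.021, -0.002, -0.002]
force: [1.0, -1.2, 0.9]
finger_gap: 0.003
```

>>> {"name": "play_rows", "arguments": {"increments": [[[0,0.04,0],[0,0,0],0],[[0,0.08,0],[0,0,0],0],[[0,0.08,0],[0,0,0],0],[[0,0.08,0],[0,0,0],0]]}}

```text
t: 9.1
tcp_pos: [0.4467, -0.4462, 0.2224]
tool_rot: [1.0, -0.023, -0.002, -0.003]
force: [-0.1, 0.3, -0.7]
finger_gap: -0.001
```

```bash
python3 - <<'E'
from h import *
p,d=manip.snapshot("top"); cv2.imwrite("pics/top9.png",cv2.resize(p[110:280,110:400,::-1],None,fx=2.7,fy=2.7))
m=manip.camera_model("top"); P=cloud(m,d)
hsv=cv2.cvtColor(p,cv2.COLOR_RGB2HSV); b=(hsv[:,:,0]>100)&(hsv[:,:,0]<125)&(hsv[:,:,1]>130)&(d>0); b[:140]=0;b[230:]=0;b[:,:250]=0;b[:,380:]=0
q=P[b];q=q[q[:,2]>.03]; A=np.c_[q[:,:2],np.ones(len(q))]; s=np.linalg.lstsq(A,q[:,2],rcond=None)[0]; print(len(q),"slope",s,"medz",np.median(q[:,2]))
p,d=manip.snapshot("scene"); cv2.imwrite("pics/scene9.png",p[:,:,::-1])
s=manip.sense(); print(s["t"],s["tcp_pos"],s["force"])
E
```

```text
3383 slope [-0.03731645  0.00192527  0.07334317] medz 0.048837157540172024
9.2 [ 0.44757725 -0.44482585  0.22300714] [-0.81040638 -0.48739945 -0.33794915]
```

View pics/top9.png

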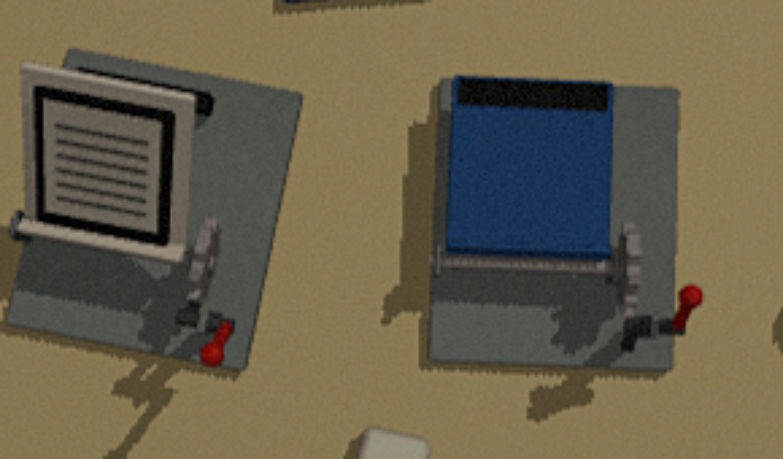

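View pics/scene9.png

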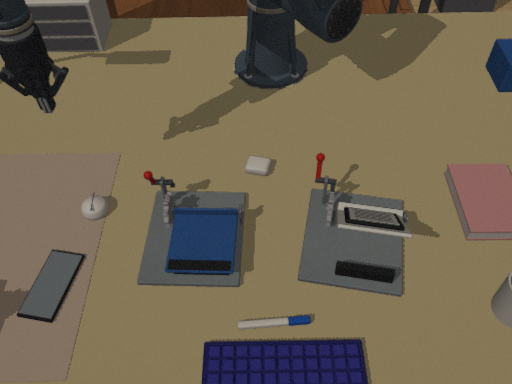

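The blue board lies flat in the top crop, with its median height at 48.8 mm against the expected 49. Its lever is flipped at (690,297). The white stand and its lever at (212,354) look unchanged.

```bash
python3 -c "
from station import manip
print(manip.sign_off())"
```

```text
the job is handed in; nothing more can be done
None
```

The blue book stand is folded flat: I flipped its red lever fully to the release side first, then pressed the board down onto its rest. I handed the job in at about 9.2 s.

- **Lever:** The knob ended at x of about 0.535 m, against its end stop. The wrist force was about 20 N there. In the last pictures it still leans away from the robot.
- **Board:** I pressed until it stopped moving, at 22 N with the fingertips at 48.8 mm. After lifting off, the median height of the top face is also 48.8 mm, against 49 mm expected. A plane fit over all the blue pixels gave a slope of −0.04 rad instead of 0. I put that down to the raised lip at the hinge, but did not refit without the lip to confirm it.
- **White stand:** Its board, e-reader and lever look unchanged in the last top and scene views. I compared these by eye only. The arm ended well clear of both stands.

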